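Pack the balance weights and shut their case

ROBOT

A 6-joint arm with a two-finger parallel gripper is mounted at the origin on a cart in front of the work surface, level with it; the furniture and walls round the work are solid. World frame = base frame: x ahead of the robot, y to its left, z up, the work surface at z = 0. Lengths are in mm, angles in degrees, forces in N, time in s.
With the tool pointing down it reaches from about 350 to 975 mm from the base axis. Payload 7.1 kg.
Tool frame: the origin (TCP) lies where the fingers leave the gripper's body, on its centre line; the fingertips stand 80 mm ahead of it and the grasp point (between the pads) lies 61 mm ahead of it; z points along the fingers, y is the line along which they close (so a half turn about z gives the same grasp; the last joint's range is limited). The gripper opens to 88 mm and grips with 3 to 60 N. Pads are 20 mm wide; open, the fingers measure 115 mm over their backs; the gripper's body (75 mm by 178 mm) begins 61 mm behind the grasp point.
Start: joints at [69.213, 24.242, 93.386, -0, 62.372, -1.089], TCP at [210.635, 588.42, 302.675] pointing down, gripper open.
Joint ranges: [-172.04, 172.04], [-51.8, 120.97], [4.93, 147.93], [-75.15, 255.16], [6.16, 154.13], [-145.62, 145.62]. Speed limits (degrees/s): [136.94, 136.94, 172.46, 180, 180, 180].

INTERFACE

Orientations are given as [roll, pitch, yaw] about the fixed x, y, z axes, in that order (R = Rz(yaw) Ry(pitch) Rx(roll)).
In Python, from rig import ctrl, optics, finder gives the robot as it stands. The module is installed in compiled form; this text tells all that it offers.
- The arm moves only by the tool arm_command, never from a script. Its argument "series" is a list of rows, each a list of 2 entries, a list of its own where there are three numbers: the shift along the tool's x, y, z in cm, then the turn about the tool's z in degrees. A call has 1 to 12 rows; each row shifts and turns the commanded pose from where the row before left it, along the tool's axes as they then stand; what a row does not reach is not made up. A row lasts 1/10 s, in which the tool goes at most 50 mm and 8.59 degrees, less where a joint would pass 70% of its speed; a pose out of reach is approached as far as the arm can. A call is refused whole if a number of a shift passes 5 or a number of a turn 8.59, either way. A call with a gripper value outside its range is refused whole. "gripper" is the gripper command: -1 is shut, 1 is fully open, values between are in proportion, set as the call begins (left out, the last holds). The fingers move at their own pace and stop on an object; the grip force is fixed at half the most. Time passes only in rows, so rows that do not move let the fingers close. It gives the time, the measured TCP pose, the force, the opening and the grip force at its end, in the units of the state.
- ctrl.get_obs(): the state, without advancing time (a new reading comes with each control period).
- optics.snapshot(name): name is "scene" or "top" or "wrist"; returns the picture (420x560x3 uint8, red, green, blue); there is no depth.
- optics.camera_params(name): a dict with "fx", "fy", "cx", "cy" (pixels), "extrinsics" (4x4, takes a point from camera to world coordinates). Camera axes: x right, y up, looking along -z (the intrinsics and any distortion apply to the point x, -y, -z); pixel columns grow to the right and rows downward; lengths in mm; the calibration is good to about 2 mm. A picture is of the moment at which its call begins: read the wrist's pose just before it. camera_params takes no time and is no camera call; for the wrist camera it gives the pose at the moment of the call.
- ctrl.finish_job(): hands the job in; it is judged then, once.
Trained networks look in the newest picture that a camera, given by its name, has taken for a name from the list of things; names that differ only in an ending like _2 or _b are one class to them, and where a whole thing is asked for, a point or a joint stands for the part that bears it (a point fixed in the world has none). Each returns a list of dicts, best first, with "score" (0 to 1); they miss things now and then, are a little off and sometimes report something else, mostly with a low value. They report only what shows in the picture. A call takes as long as a camera call. They do not tell look-alikes from the thing itself.
- finder.find_in(camera, name): "point" ([x, y, z] in mm, in world coordinates, good to about 4 mm: the middle of the surface that is visible of it).
- finder.regions_of(camera, name): "mask" (420x560 bool, what is visible of it).
The state is a dict: "time": time; "q": joint angles; "qvel": joint speeds; "effort": joint torques, N m; "tcp_pos": TCP position; "tcp_rot": TCP orientation; "force": force on the tool from outside, world axes, zero at the start; "ft_torque": the same for the moment, N m; "gripper_width": finger opening in mm; "gripper_force": force on a finger pad.
Only numpy, scipy, OpenCV 4.12 (cv2) and the standard library are available. Lean on these libraries where they do the work, as an engineer would, in place of code of your own. Each camera call takes 0.05 s, during which the arm holds its last target. There are 200 camera calls.

TASK

Pack the open instrument case: move the brass weight, which stands too tall in the orange nest, into the lower blue nest, stand the steel weight in the orange nest, and lay the tweezers along the case in the two white notched rests. With everything down in its place and nothing above the rim, swing the lid fully shut without slamming it. Leave the loupe, the brown dropper bottle beside the steel weight and the wash bottle where they stand.

Things in the scene. Friction and masses are not known exactly. Their poses are not given: they have to be found in the camera images.
- case: Grey open-topped instrument case fixed to the bench (bench top z = 0), outside 160 (x) x 226 (y) x 58 mm high, walls and floor 5 mm thick. Origin: centre of its underside; x points to the hinged long side (away from the robot), y along the case, z up. Two round nests stand in it at x = +25 mm, y = -47 and +47 mm; which is on which side varies. Tweezer rests lie in front of them.
- rest_mid (a point): Midpoint between the two fixed white U-shaped tweezer rests, at the height of their notch floors (case x = -42, y = 0, z = 19 mm); axes as the case. The rests are 40 mm to either side along y, each 12 mm wide along y; notches 20 mm wide across x, cheeks 11 mm higher than the notch floor. Between the rests the case is empty down to its floor.
- lid (a joint): Lid hinge, rad: 0 is shut, about 1.75 to 2.0 at the start (leaning back past upright), 2.1 is the stop. Stiff friction hinge of 0.18 N m (lid 0.15 kg): the lid stays at whatever angle it is left; 1 to 3 N at its free edge moves it, also the last bit down onto the rim.
- lid_hinge (a point): Point on the hinge axis, mid-length (case x = +80, y = 0, z = 58.5 mm); the axis runs along y. This frame turns with the lid, and shut it is parallel to the case: the flat lid plate, 160 x 226 x 8 mm thick, runs from here 160 mm along the point's -x; its outer face is at point z = +8 mm. A knob stands on the outer face at point x = -130 mm, y = 0.
- lid_handle (a point): Tip of the black round knob (about 25 mm across, 35 mm high) on the outer face of the lid, 130 mm from the hinge, in mid-length.
- low_nest_floor (a point): Centre of the floor of the blue low nest, a round cup fixed in the case: floor 9 mm above the bench; wall 9 mm higher than its floor, inside diameter 42 mm, outside 52 mm. The brass weight standing in it clears the shut lid by 3 mm.
- high_nest_floor (a point): Centre of the floor of the orange high nest, a cup of the same diameters and wall height whose floor is 16 mm above the bench. The steel weight clears the shut lid by 2 mm here; the brass weight stands 4 mm above the rim and keeps the lid from shutting.
- brass_weight: Yellowish brass knob weight, 0.2 kg nominal, body 36 mm across up to 26 mm above its foot, then a neck and a smaller knob, 46 mm tall. Origin: centre of its underside, z up. At the start it stands in the orange high nest.
- steel_weight: Grey steel knob weight, 0.12 kg nominal, body 28 mm across up to 20 mm above its foot, then a neck and a smaller knob, 40 mm tall. Origin: centre of its underside, z up. At the start it stands on the bench between the loupe and the dropper bottle, which stand on opposite sides of it.
- tweezers: Bright steel tweezers lying on the bench, 127 mm long (along its y), 12 mm wide (x), 10 mm high. Origin: on the underside, near mid-length (the ends are at y = -64 and +61 mm). Either end may point either way in the rests.
- loupe: Bystander: black standing loupe, 40 mm across, 40 mm tall, about 58 mm from the steel weight (centre to centre). Origin: centre of its underside. Leave it.
- dropper: Bystander: brown dropper bottle with a white top, 30 mm across, 92 mm tall, about 75 mm from the steel weight (centre to centre), opposite the loupe. Origin: centre of its underside. Leave it.
- bottle: Bystander: translucent wash bottle with a spout, 69 mm across, 248 mm tall, standing to the left near the front edge, before the tall lapping machine (a solid block 0.31 m high that fills the bench left of about y = 0.28 m from x = 0.42 m on). Origin: centre of its underside. Leave it.
Mind the look-alikes: they are no part of the job. Several things have the shape of the tweezers; the one meant has the colours described above. Leave any turquoise look-alike of the brass_weight alone.

How it is judged (in metres and radians):
On the way, in this order (a step that is already met when the one before it is completed fails the run):
1. both weights and the tweezers are in their places while the lid is still open (more than 0.6 rad) (horizontal distance between brass_weight and low_nest_floor below 0.007 m and z of brass_weight in the frame of low_nest_floor between -0.003 and 0.003 m and angle between each of brass_weight, steel_weight's own z axis and vertical below 0.1 rad and horizontal distance between steel_weight and high_nest_floor below 0.011 m and z of steel_weight in the frame of high_nest_floor between -0.003 and 0.003 m and x of tweezers in the frame of case between -0.049 and -0.035 m and y of tweezers in the frame of case between -0.022 and 0.022 m and z of tweezers in the frame of case between 0.015 and 0.023 m and angle between the y axis of tweezers and the y axis of case, either way round below 0.12 rad and value of joint lid above 0.6 rad), for 0.2 s.
2. the lid is shut (value of joint lid below 0.025 rad), for 0.2 s.
At the end, for the whole second after the job is handed in: Lid within 0.025 rad of shut; weights upright (0.1 rad) on their nest floors (3 mm): brass in blue within 7 mm of centre, steel in orange within 11 mm; tweezers in both rests: 7 mm across, 22 mm along, 4 mm in height, 0.12 rad; all at rest (horizontal distance between brass_weight and low_nest_floor below 0.007 m and z of brass_weight in the frame of low_nest_floor between -0.003 and 0.003 m and angle between each of brass_weight, steel_weight's own z axis and vertical below 0.1 rad and horizontal distance between steel_weight and high_nest_floor below 0.011 m and z of steel_weight in the frame of high_nest_floor between -0.003 and 0.003 m and x of tweezers in the frame of case between -0.049 and -0.035 m and y of tweezers in the frame of case between -0.022 and 0.022 m and z of tweezers in the frame of case between 0.015 and 0.023 m and angle between the y axis of tweezers and the y axis of case, either way round below 0.12 rad and value of joint lid below 0.025 rad and linear speed of each of brass_weight, steel_weight, tweezers below 0.02 m/s); the robot touches nothing.
It fails at once if a bystander (loupe, dropper bottle, wash bottle) is shifted more than 15 mm or tipped over (distance of any of loupe, dropper, bottle from where it was at the start of the episode above 0.015 m or angle between any of loupe, dropper, bottle's own z axis and vertical above 0.5 rad).
It fails at once if the lid is slammed: it turns faster than 3 rad/s within 0.15 rad of shut (value of joint lid below 0.15 rad and velocity of joint lid below -3 rad/s).
It also fails if it takes over 72 s, if anything falls off the work surface, if the arm or the gripper's body presses on something with over 40 N, if the wrist force passes 120 N, or if a joint passes its speed limit or range.

## Working session

There is one attempt and no reset: what is moved stays moved. The work goes in short steps, Python scripts to look and compute and a tool call to move; the robot and the scene stay as the last step left them, time stands still between calls to the robot, and variables do not carry over. Pictures are saved under pics/ and viewed, at most 10 in all, crops included, and the job is handed in when it is done.

Besides the shell and the picture viewer there is one more tool, called after "Call:" as a command line: name --argument value ..., lists and objects as JSON in quotes. arm_command: Moves the arm, as the interface text tells. Its arguments: {"type":"object","properties":{"series":{"type":"array","items":{"type":"array"}},"gripper":{"type":"number"}},"required":["series"]}

```bash
mkdir -p pics
cat > h.py <<'E'
import numpy as np, cv2
from rig import ctrl, optics, finder
def save(cam,name):
    im=optics.snapshot(cam); cv2.imwrite(f'pics/{name}.png',im[:,:,::-1]); return im
def ray(cam,u,v,z):
    p=optics.camera_params(cam);T=np.array(p['extrinsics'])
    d=T[:3,:3]@np.array([(u-p['cx'])/p['fx'],-(v-p['cy'])/p['fy'],-1]);o=T[:3,3]
    return (o+d*(z-o[2])/d[2]).round(1)
def proj(cam,P):
    p=optics.camera_params(cam);T=np.array(p['extrinsics'])
    c=T[:3,:3].T@(np.array(P,float)-T[:3,3])
    return np.array([p['cx']+p['fx']*c[0]/-c[2],p['cy']-p['fy']*c[1]/-c[2]]).round(1)
E
python3 - <<'E'
from h import *
a=save('scene','s0');b=save('top','t0')
cv2.imwrite('pics/t0s.png',b[:,:,::-1])
for c in ['top','scene']:
  p=optics.camera_params(c);print(c,{k:(v if k!='extrinsics' else np.round(v,2).tolist()) for k,v in p.items()})
  for n in ['case','lid','low_nest_floor','high_nest_floor','brass_weight','steel_weight','tweezers','loupe','dropper','bottle','lid_handle','rest_mid']:
    try: print(n,[(np.round(d['point'],0).tolist(),round(d['score'],2)) for d in finder.find_in(c,n)[:4]])
    except Exception as e: print(n,e)
o=ctrl.get_obs();print(o['time'],o['tcp_pos'],o['tcp_rot'])
E
```

```text
top {'fx': 403.19408808963317, 'fy': 403.19408808963317, 'cx': 280.24283132594473, 'cy': 204.1011532265718, 'extrinsics': [[-0.01, 0.99, -0.16, 394.68], [-1.0, -0.01, -0.0, 35.73], [-0.0, 0.16, 0.99, 1039.57], [0.0, 0.0, 0.0, 1.0]]}
case [([547.0, -197.0, 48.0], 0.66)]
lid [([596.0, -193.0, 148.0], 0.93)]
low_nest_floor [([508.0, -244.0, 8.0], 0.88)]
high_nest_floor [([500.0, -148.0, 26.0], 0.56), ([548.0, -200.0, 47.0], 0.34)]
brass_weight [([430.0, 81.0, 51.0], 0.69), ([512.0, -147.0, 44.0], 0.54), ([520.0, 14.0, 27.0], 0.48), ([511.0, -248.0, 7.0], 0.41)]
steel_weight [([596.0, -193.0, 152.0], 0.73)]
tweezers [([497.0, -147.0, 28.0], 0.61), ([623.0, 144.0, 8.0], 0.51), ([646.0, -13.0, 10.0], 0.38)]
loupe [([455.0, 213.0, 31.0], 0.71), ([449.0, 158.0, 20.0], 0.6), ([596.0, -194.0, 152.0], 0.39)]
dropper [([428.0, 80.0, 53.0], 0.4)]
bottle [([378.0, 347.0, 145.0], 0.75)]
lid_handle [([597.0, -194.0, 154.0], 0.69)]
rest_mid [([548.0, -200.0, 44.0], 0.97)]
scene {'fx': 454.7856106149992, 'fy': 454.7856106149992, 'cx': 270.86610029277807, 'cy': 215.62798862729602, 'extrinsics': [[0.6, 0.36, -0.72, -283.5], [-0.8, 0.29, -0.53, -556.88], [0.02, 0.89, 0.46, 611.58], [0.0, 0.0, 0.0, 1.0]]}
case [([570.0, -204.0, 66.0], 0.85)]
lid [([591.0, -206.0, 140.0], 0.58)]
low_nest_floor [([511.0, -243.0, 16.0], 0.83)]
high_nest_floor [([594.0, -202.0, 141.0], 0.66), ([491.0, -163.0, 17.0], 0.58)]
brass_weight [([496.0, -153.0, 42.0], 0.82), ([514.0, 3.0, 27.0], 0.63)]
steel_weight []
tweezers [([624.0, 137.0, 3.0], 0.64), ([566.0, -207.0, 65.0], 0.28)]
loupe [([452.0, 208.0, 29.0], 0.76)]
dropper [([420.0, 78.0, 41.0], 0.89)]
bottle [([380.0, 330.0, 136.0], 0.84)]
lid_handle [([589.0, -202.0, 140.0], 0.6), ([490.0, -164.0, 19.0], 0.27)]
rest_mid [([566.0, -208.0, 68.0], 0.83)]
1.3 [210.62602284 588.41028855 302.65584957] [-1.79996692e+02 -8.20811943e-04  1.60303026e+02]
```

View pics/t0.png

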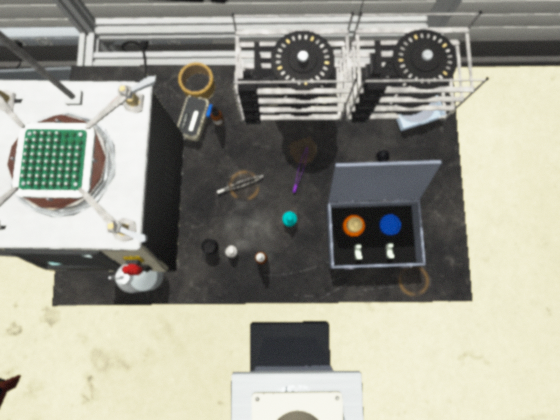

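View pics/s0.png

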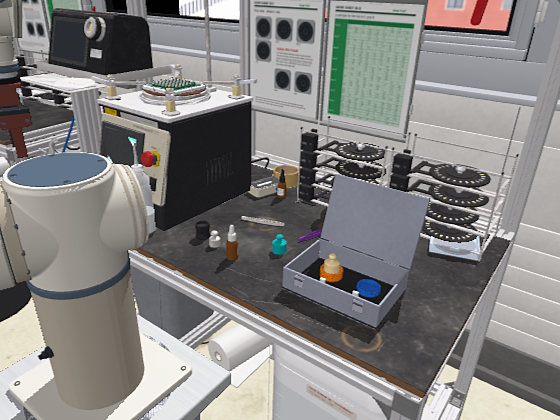

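The top view shows the case at right with its lid open. Orange/brass is at (354,225), the blue nest at (390,225), steel at (231,252) between loupe (209,246) and dropper (261,257), and the bright tweezers at (240,184). The purple tweezers and turquoise weight are decoys.

Call:
arm_command --series '[[[0, 0, -5], -6.6], [[0, 0, -5], -6.6], [[0, 0, 0], -6.5], [[-1, -4.8, 0], 0], [[-1, -4.8, 0], 0], [[-1, -4.8, 0], 0], [[-1, -4.8, 0], 0], [[-1, -4.8, 0], 0], [[-1, -4.8, 0], 0], [[-1, -4.8, 0], 0]]' --gripper 0.4

```text
time: 2.3
tcp_pos: [280.5, 250.6, 402.9]
tcp_rot: [180.0, 0.0, -180.0]
force: [2.3, -0.6, 0.3]
gripper_width: 61.5
gripper_force: 0.0
```

Call:
arm_command --series '[[[-1.8, -4, 0.5], 0], [[-1.8, -4, 0.5], 0], [[-1.8, -4, 0.5], 0], [[-1.8, -4, 0.5], 0], [[-1.8, -4, 0.5], 0], [[-1.8, -4, 0.5], 0], [[-1.8, -4, 0.5], 0], [[-1.8, -4, 0.5], 0], [[-1.8, -4, 0.5], 0], [[-1.8, -4, 0.5], 0], [[0, 0, 0], 0]]'

```text
time: 3.4
tcp_pos: [462.2, -151.4, 352.2]
tcp_rot: [-179.9, 0.0, 179.8]
force: [0.3, -0.2, -0.3]
gripper_width: 61.3
gripper_force: 0.0
```

Run:
```python
from h import *
o=ctrl.get_obs();print(o['time'],o['tcp_pos'],o['tcp_rot'],o['gripper_width'])
p=optics.camera_params('wrist');print(p['fx'],np.round(p['extrinsics'],2))
save('wrist','w1')
for n in ['low_nest_floor','high_nest_floor','brass_weight','rest_mid','case','lid_handle']:
    print(n,[(np.round(d['point'],0).tolist(),round(d['score'],2)) for d in finder.find_in('wrist',n)[:3]])
t=optics.snapshot('top')
c=t[140:280,180:470]; cv2.imwrite('pics/t1.png',cv2.resize(c[:,:,::-1],None,fx=2.75,fy=2.75,interpolation=cv2.INTER_CUBIC))
```

```text
3.4 [ 462.21326717 -151.3742128   352.19888264] [-1.79937124e+02  3.46266714e-02  1.79790424e+02] 61.30451058580572
318.204460444365 [[ 0.0000e+00 -9.7000e-01 -2.5000e-01  3.9496e+02]
 [ 1.0000e+00  0.0000e+00  0.0000e+00 -1.5167e+02]
 [ 0.0000e+00 -2.5000e-01  9.7000e-01  4.3432e+02]
 [ 0.0000e+00  0.0000e+00  0.0000e+00  1.0000e+00]]
low_nest_floor [([510.0, -239.0, 8.0], 0.96)]
high_nest_floor [([497.0, -155.0, 24.0], 0.82), ([597.0, -160.0, 156.0], 0.73)]
brass_weight [([524.0, 6.0, 26.0], 0.81), ([501.0, -144.0, 41.0], 0.69)]
rest_mid [([525.0, -183.0, 24.0], 0.95)]
case [([526.0, -186.0, 27.0], 0.89)]
lid_handle [([595.0, -158.0, 157.0], 0.78)]
```

View pics/w1.png

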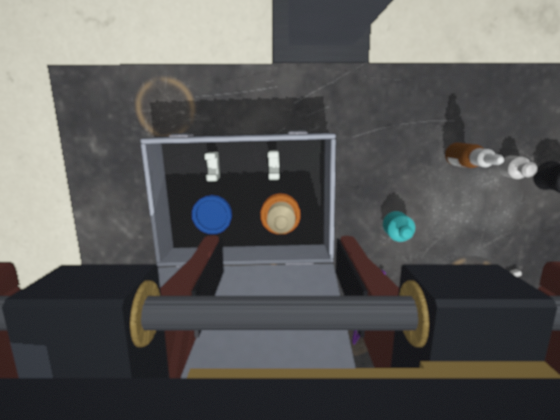

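```bash
cat >> h.py <<'E'
def blob(im,h0,h1,s=120,v=60,roi=None):
    hsv=cv2.cvtColor(im,cv2.COLOR_RGB2HSV);m=cv2.inRange(hsv,(h0,s,v),(h1,255,255))
    if roi: 
        k=np.zeros_like(m);k[roi[1]:roi[3],roi[0]:roi[2]]=255;m&=k
    cs,_=cv2.findContours(m,cv2.RETR_EXTERNAL,cv2.CHAIN_APPROX_NONE)
    c=max(cs,key=cv2.contourArea);return cv2.fitEllipse(cv2.convexHull(c)),m
E
python3 - <<'E'
from h import *
im=optics.snapshot('wrist')
b,_=blob(im,105,130,roi=(150,140,330,260));o,_=blob(im,3,14,170,roi=(150,140,330,260))
print(b,o)
B=ray('wrist',*b[0],15);O=ray('wrist',*o[0],22);print('blue',B,'orange',O,np.hypot(*(B-O)[:2]),np.degrees(np.arctan2(-(O-B)[0],(O-B)[1])))
c=[(143,141),(334,135),(158,264),(332,262)]
for u in c: print(ray('wrist',*u,58))
for u in [(212,167),(274,165)]: print('rest',ray('wrist',*u,25))
print('knob top',ray('wrist',283,221,62))
for d in finder.regions_of('wrist','brass_weight')[:2]:
    m=d['mask'];ys,xs=np.nonzero(m);print(d['score'],xs.mean(),ys.mean(),xs.min(),xs.max(),ys.min(),ys.max())
cv2.imwrite('pics/w1c.png',cv2.resize(im[120:280,130:350,::-1],None,fx=3.6,fy=3.6,interpolation=cv2.INTER_CUBIC))
E
```

```text
((207.62771606445312, 215.00387573242188), (39.869110107421875, 41.284725189208984), 94.25753021240234) ((276.1368103027344, 215.11373901367188), (39.065032958984375, 40.78472137451172), 6.873588562011719)
blue [ 510.3 -244.5   15. ] orange [ 508.4 -150.6   22. ] 93.91922061005405 1.1591813389548116
[ 409.4 -304.6   58. ]
[402.2 -83.4  58. ]
[ 563.5 -301.6   58. ]
[560.5 -78.9  58. ]
rest [ 443.4 -233.    25. ]
rest [ 440.7 -153.2   25. ]
knob top [ 504.7 -141.9   62. ]
0.97 394.32142857142856 227.15608465608466 379 410 212 242
0.84 276.8688293370945 218.07334273624824 263 290 203 233
```

View pics/w1c.png

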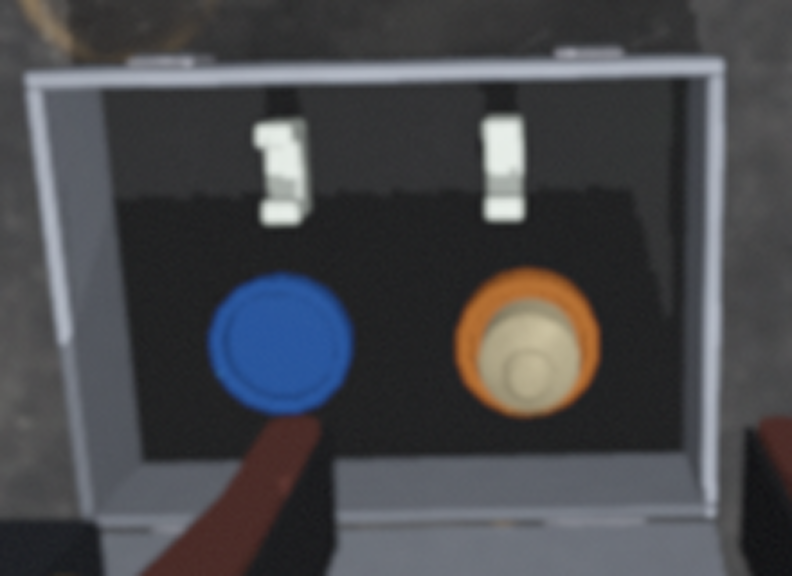

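View pics/t1.png

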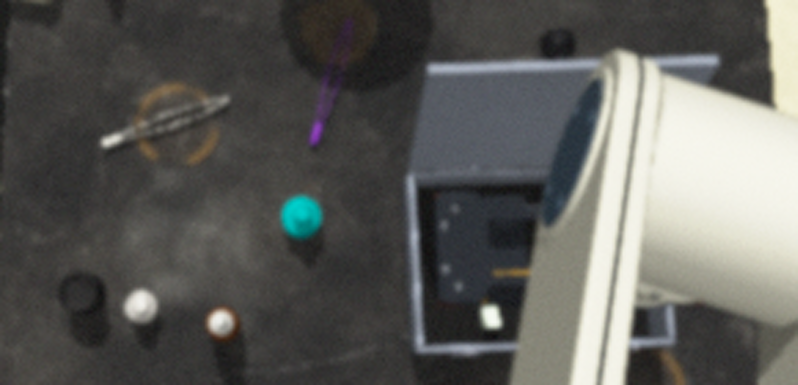

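Crop: blue nest centre is about (208,215), orange (276,215) with brass centred in it, and the rests about (208,167) and (270,165). Case yaw is about 1.5°. Grasping the brass now.

Call:
arm_command --series '[[[-4.6, 0.1, 1], -1.7], [[0, 0, 4.7], 0], [[0, 0, 4.7], 0], [[0, 0, 4.7], 0], [[0, 0, 4.7], 0], [[0, 0, 3], 0], [[0, 0, 1.7], 0], [[0, 0, 0], 0]]'

```text
time: 4.7
tcp_pos: [505.5, -146.1, 105.5]
tcp_rot: [179.9, -0.2, -178.3]
force: [-0.6, -0.1, 0.3]
gripper_width: 61.6
gripper_force: 0.1
```

Call:
arm_command --series '[[[0, 0, 0], 0], [[0, 0, 0], 0], [[0, 0, 0], 0], [[0, 0, 0], 0], [[0, 0, 0], 0], [[0, 0, 0], 0]]' --gripper -1

```text
time: 5.3
tcp_pos: [507.5, -147.4, 109.1]
tcp_rot: [-179.9, 0.1, -178.3]
force: [-0.3, -5.6, 6.4]
gripper_width: 34.9
gripper_force: 30.0
```

Call:
arm_command --series '[[[0, 0, -2], 0], [[0, 0, -2], 0], [[0, -3, 0], 0], [[0, -3.6, 0], 0], [[0, -3, 0], 0], [[0, 0, 0], 0], [[0, 0, 0], 0]]'

```text
time: 6.0
tcp_pos: [509.1, -242.7, 147.8]
tcp_rot: [180.0, -0.0, -178.4]
force: [-0.4, 0.1, -2.1]
gripper_width: 34.9
gripper_force: 30.0
```

Run:
```python
from h import *
for i in range(3):
  o=ctrl.get_obs();im=save('wrist','w2');print(o['time'],o['tcp_pos'],o['tcp_rot'],o['gripper_width'],o['force'])
```

```text
6.0 [ 509.11071544 -242.66097795  147.77912744] [ 1.79975315e+02 -1.11028308e-02 -1.78390393e+02] 34.91928197045971 [-0.38708345  0.10565082 -2.13800657]
6.05 [ 509.00667079 -241.96114151  147.65131742] [ 1.79961107e+02 -3.92432219e-02 -1.78331810e+02] 34.78061140384012 [ 0.15832979  0.44826907 -2.18387029]
6.1 [ 509.08545278 -241.57536472  147.59410544] [ 1.79961296e+02 -4.52961606e-02 -1.78279665e+02] 35.34753270080024 [ 0.23110316  1.15650671 -1.02497073]
```

View pics/w2.png

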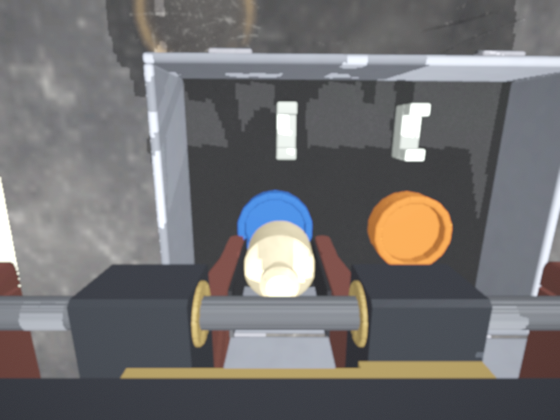

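Brass is held at (280,255) just behind the blue nest (275,228), and the orange nest is free at (410,230). I'll measure the residual offset.

Run:
```python
from h import *
from scipy.optimize import least_squares
im=optics.snapshot('wrist')
o,_=blob(im,3,14,170,roi=(350,180,470,280))
# outer contour at wall top z=25
O=ray('wrist',*o[0],24);print('orange',o,O)
_,m=blob(im,105,130,roi=(225,180,325,300))
cs,_=cv2.findContours(m,cv2.RETR_EXTERNAL,cv2.CHAIN_APPROX_NONE);c=max(cs,key=cv2.contourArea)[:,0]
top=c[c[:,1]<232]
# keep outermost: hull
h=cv2.convexHull(c)[:,0];h=h[h[:,1]<235]
W=np.array([ray('wrist',*p,18)[:2] for p in h]);
r=least_squares(lambda q:np.hypot(*(W-q).T)-26,[510,-244]);print('blue',r.x,np.abs(r.fun).max(),len(W))
# brass knob/body: body bottom? foot edge visible col range
hsv=cv2.cvtColor(im,cv2.COLOR_RGB2HSV);mm=cv2.inRange(hsv,(15,30,90),(35,255,255));mm[:200]=0;mm[300:]=0
ys,xs=np.nonzero(mm);print(xs.min(),xs.max(),ys.min());print('foot front',ray('wrist',279,ys.min(),56),ray('wrist',xs.min(),255,80),ray('wrist',xs.max(),255,80))
```

```text
orange ((382.8963317871094, 222.6916961669922), (26.448081970214844, 47.02762222290039), 13.221725463867188) [ 502.4 -171.6   24. ]
blue [ 508.87161162 -244.92816025] 0.6398620259797738 17
0 450 200
foot front [ 481.6 -242.6   56. ] [ 508.8 -382.4   80. ] [ 502.  -155.5   80. ]
```

Call:
arm_command --series '[[[0, -0.26, 0], 0], [[0, 0, 1.2], 0], [[0, 0, 1.2], 0], [[0, 0, 1.1], 0], [[0, 0, 0.7], 0], [[0, 0, 0.4], 0], [[0, 0, 0], 0], [[0, 0, 0], 0]]'

```text
time: 7.0
tcp_pos: [509.0, -244.7, 101.9]
tcp_rot: [179.9, -0.1, -178.3]
force: [-3.0, 3.2, 7.4]
gripper_width: 35.0
gripper_force: 30.0
```

Call:
arm_command --series '[[[0, 0, 0], 0], [[0, 0, 0], 0], [[0, 0, 0], 0], [[0, 0, 0], 0], [[0, 0, -1], 0], [[0, 0, -3], 0], [[0, 0, -5], 0], [[2, 0, -5], 0], [[0, 0, 0], 0]]' --gripper 0.2

```text
time: 7.9
tcp_pos: [492.3, -246.9, 244.6]
tcp_rot: [-179.7, 0.5, -178.3]
force: [0.6, 0.7, -0.3]
gripper_width: 52.7
gripper_force: 0.0
```

Run:
```python
from h import *
o=ctrl.get_obs();print(o['time'],o['tcp_pos'],o['tcp_rot'],o['gripper_width'],o['force'])
im=save('wrist','w3')
b,_=blob(im,105,130,roi=(200,120,400,290));og,_=blob(im,3,14,170,roi=(300,120,470,290))
print(b,ray('wrist',*b[0],17),og,ray('wrist',*og[0],24))
```

```text
7.9 [ 492.27439002 -246.88680104  244.55851965] [-179.71599383    0.48097282 -178.31448715] 52.73795322583359 [ 0.58639303  0.67833152 -0.25548556]
((281.94598388671875, 212.14854431152344), (53.59284973144531, 53.83378601074219), 84.7478256225586) [ 508.2 -243.9   17. ] ((375.81451416015625, 214.00108337402344), (54.15892791748047, 56.1650276184082), 104.70343780517578) [ 505.5 -152.3   24. ]
```

View pics/w3.png

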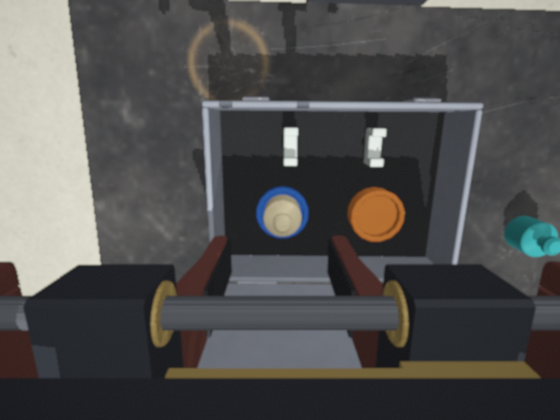

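Brass sits in the blue nest (knob at (282,222), nest at (282,212)). Steel is next.

Run:
```python
from h import *
for n,u,v,z in [('steel',231.3,250.9,38),('loupe',209.8,246.2,40),('drop',260.7,257.1,92),('tw1',216.7,192.7,6),('tw2',263.3,176,6),('lidtop L',336,164,210),('lidtop R',441,160.5,210),('knob',382.5,155.5,175)]: print(n,ray('top',u,v,z))
```

```text
steel [444.9 157.9  38. ]
loupe [456.9 210.9  40. ]
drop [427.1  82.6  92. ]
tw1 [598.1 201.4   6. ]
tw2 [641.5  79.6   6. ]
lidtop L [617.3 -83.3 210. ]
lidtop R [ 622.6 -306.3  210. ]
knob [ 645. -192.  175.]
```

Call:
arm_command --series '[[[0.39, 4.5, 0], 0], [[0.39, 4.5, 0], 0], [[0.39, 4.5, 0], 0], [[0.39, 4.5, 0], 0], [[0.39, 4.5, 0], 0], [[0.39, 4.5, 0], 0], [[0.39, 4.5, 0], 0], [[0.39, 4.5, 0], 0], [[0.39, 4.5, 0], 0], [[0, 0, 0], 8.1], [[0, 0, 0], 8.1], [[0, 0, 0], 8.1]]'

```text
time: 9.15
tcp_pos: [443.2, 158.7, 237.0]
tcp_rot: [-179.9, -0.1, 157.2]
force: [-0.3, -0.2, 0.4]
gripper_width: 52.5
gripper_force: 0.0
```

Call:
arm_command --series '[[[0, 0, 0], 8.1], [[0, 0, 0], 8.1], [[0, 0, 0], 8.1], [[0, 0, 0], 8.1], [[0, 0, 0], 8.1], [[0, 0, 0], 8.1], [[0, 0, 0], 8.1], [[0, 0, 0], 8.1], [[0, 0, 0], 8.1], [[0, 0, 0], 7.8], [[0, 0, 0], 0], [[0, 0, 0], 0]]'

```text
time: 10.35
tcp_pos: [443.6, 158.1, 237.4]
tcp_rot: [-179.9, 0.0, 76.9]
force: [0.3, -0.6, -0.4]
gripper_width: 53.0
gripper_force: 0.0
```

Run:
```python
from h import *
o=ctrl.get_obs();print(o['time'],o['tcp_pos'],o['tcp_rot'],o['gripper_width'],o['force'])
im=save('wrist','w4');print(np.round(optics.camera_params('wrist')['extrinsics'],2).tolist())
for n in ['steel_weight','loupe','dropper','tweezers']:
    print(n,[(np.round(d['point'],0).tolist(),round(d['score'],2)) for d in finder.find_in('wrist',n)[:3]])
print(proj('wrist',[445,158,38]),proj('wrist',[445,158,0]))
```

```text
10.35 [443.60336314 158.07240818 237.39229856] [-1.79929641e+02  4.16916019e-02  7.69119026e+01] 52.951553510269115 [ 0.34690192 -0.55200236 -0.41377268]
[[0.97, 0.22, 0.06, 459.6], [-0.23, 0.94, 0.24, 223.43], [-0.0, -0.25, 0.97, 319.65], [0.0, 0.0, 0.0, 1.0]]
steel_weight [([449.0, 164.0, 25.0], 0.84)]
loupe [([458.0, 216.0, 37.0], 0.78)]
dropper [([430.0, 95.0, 49.0], 0.98)]
tweezers []
[279.9 203.5] [279.8 195. ]
```

View pics/w4.png

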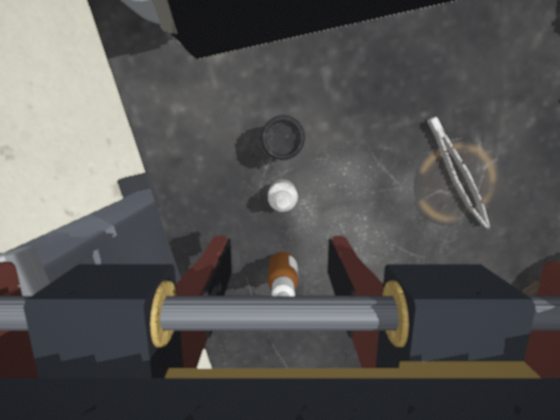

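Steel's knob is at (283,200) with the loupe at (284,137) and dropper at (284,275). The tweezers run (434,122)–(487,224), so steel is at about (448,160).

Run:
```python
from h import *
for u in [(434,122),(487,224)]: print(ray('wrist',*u,6))
print(ray('wrist',283,200,40))
```

```text
[604.4 194.7   6. ]
[646.3  80.7   6. ]
[448.6 161.   40. ]
```

Call:
arm_command --series '[[[0.3, 0.4, 2], 0], [[0, 0, 4], 0], [[0, 0, 4], 0], [[0, 0, 3], 0], [[0, 0, 1.5], 0], [[0, 0, 0], 0], [[0, 0, 0], 0]]'

```text
time: 11.3
tcp_pos: [448.6, 160.1, 93.2]
tcp_rot: [-180.0, 0.0, 76.7]
force: [0.8, 1.2, -0.5]
gripper_width: 52.9
gripper_force: 0.0
```

Call:
arm_command --series '[[[0, 0, 0], 0], [[0, 0, 0], 0], [[0, 0, 0], 0], [[0, 0, 0], 0], [[0, 0, 0], 0], [[0, 0, 0], 0]]' --gripper -1

```text
time: 11.9
tcp_pos: [448.6, 160.2, 93.7]
tcp_rot: [180.0, -0.0, 76.7]
force: [-2.9, 0.8, 8.3]
gripper_width: 26.4
gripper_force: 30.0
```

Call:
arm_command --series '[[[0, 0, -2], 0], [[0, 0, -4.5], 0], [[0, 0, -4.5], 0], [[0, 0, 0], -8.1], [[0, 0, 0], -8.1], [[0, 0, 0], -8.1], [[0, 0, 0], -8.1], [[0, 0, 0], -8.1], [[0, 0, 0], -8.1], [[0, 0, 0], -8.1], [[0, 0, 0], -8.1], [[0, 0, 0], -8.1]]'

```text
time: 13.1
tcp_pos: [448.3, 160.0, 203.1]
tcp_rot: [-180.0, 0.0, 149.9]
force: [-0.6, -0.5, -1.3]
gripper_width: 26.2
gripper_force: 30.0
```

Call:
arm_command --series '[[[0, 0, 0], -8], [[0, 0, 0], -8], [[0, 0, 0], -8], [[0, 0, 0], -8], [[-0.72, -4.46, 0], 0], [[-0.72, -4.46, 0], 0], [[-0.72, -4.46, 0], 0], [[-0.72, -4.46, 0], 0], [[-0.72, -4.46, 0], 0], [[-0.72, -4.46, 0], 0], [[-0.72, -4.46, 0], 0], [[0, 0, 0], 0]]'

```text
time: 14.3
tcp_pos: [508.8, -155.1, 203.5]
tcp_rot: [-179.9, 0.2, -178.7]
force: [0.8, 0.2, -1.0]
gripper_width: 26.1
gripper_force: 30.0
```

Run:
```python
from h import *
im=save('wrist','w5')
o=ctrl.get_obs();print(o['time'],o['tcp_pos'],o['tcp_rot'],o['gripper_width'],o['force'])
b,_=blob(im,105,130,roi=(100,100,290,290));print(b,ray('wrist',*b[0],17))
_,m=blob(im,3,14,170,roi=(200,100,400,290))
from scipy.optimize import least_squares
cs,_=cv2.findContours(m,cv2.RETR_EXTERNAL,cv2.CHAIN_APPROX_NONE);c=max(cs,key=cv2.contourArea)
h=cv2.convexHull(c)[:,0];h=h[h[:,1]<np.min(h[:,1])+32]
W=np.array([ray('wrist',*p,25)[:2] for p in h])
r=least_squares(lambda q:np.hypot(*(W-q).T)-26,[508,-150]);print('orange',r.x,np.abs(r.fun).max(),len(W))
```

```text
14.35 [ 507.83281525 -152.90061291  203.14974924] [-1.79978616e+02  4.71300938e-02 -1.78632280e+02] 26.023541164995688 [-0.31528212  0.07331326 -1.30634633]
((177.38565063476562, 205.03924560546875), (61.61318588256836, 64.13374328613281), 95.08292388916016) [ 508.4 -241.4   17. ]Traceback (most recent call last):
  File "<stdin>", line 5, in <module>
  File "h.py", line 18, in blob
    c=max(cs,key=cv2.contourArea);return cv2.fitEllipse(cv2.convexHull(c)),m
ValueError: max() iterable argument is empty
```

View pics/w5.png

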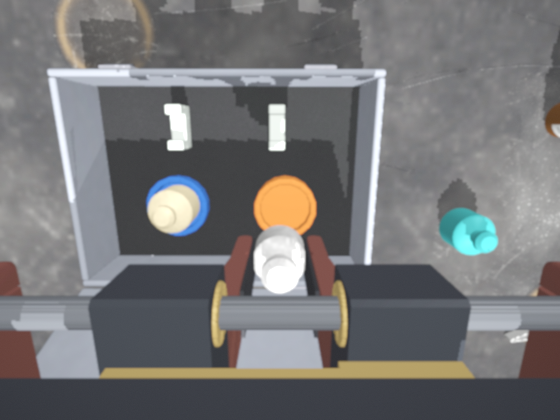

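Steel is held at (280,262) and the orange nest is centred at about (285,207). Brass is upright in the blue nest.

Run:
```python
from h import *
o=ctrl.get_obs();print(o['time'],o['tcp_pos'],o['tcp_rot'])
print(ray('wrist',285,207,24),ray('wrist',280,266,110), proj('wrist',np.array(o['tcp_pos'])-[0,0,93]),proj('wrist',np.array(o['tcp_pos'])-[0,0,53]))
```

```text
14.35 [ 507.83281525 -152.90061291  203.14974924] [-1.79978616e+02  4.71300938e-02 -1.78632280e+02]
[ 506.2 -148.2   24. ] [ 520.9 -152.4  110. ] [279.7 245.5] [280.  276.7]
```

Call:
arm_command --series '[[[0, 0.25, 2], 0], [[0, 0, 3], 0], [[0, 0, 2.5], 0], [[0, 0, 1.3], 0], [[0, 0, 0.4], 0], [[0, 0, 0], 0], [[0, 0, 0], 0]]'

```text
time: 15.05
tcp_pos: [508.1, -148.0, 112.0]
tcp_rot: [-180.0, 0.1, -178.4]
force: [-1.0, -0.5, -0.6]
gripper_width: 26.5
gripper_force: 30.0
```

Call:
arm_command --series '[[[0, 0, 0.1], 0], [[0, 0, 0], 0], [[0, 0, 0], 0], [[0, 0, 0], 0], [[0, 0, 0], 0], [[0, 0, -1], 0], [[0, 0, -3], 0], [[0, 0, -5], 0], [[2, 0, -5], 0], [[0, 0, 0], 0]]' --gripper 0

```text
time: 16.05
tcp_pos: [490.1, -149.3, 252.7]
tcp_rot: [-179.8, 0.5, -178.4]
force: [-0.3, -0.7, -0.1]
gripper_width: 43.9
gripper_force: 0.0
```

Run:
```python
from h import *
im=save('wrist','w6')
o=ctrl.get_obs();print(o['time'],o['tcp_pos'],o['tcp_rot'],o['gripper_width'],o['force'])
cv2.imwrite('pics/w6c.png',cv2.resize(im[100:270,120:400,::-1],None,fx=2.5,fy=2.5))
```

```text
16.1 [ 489.77551561 -149.04382009  250.15391583] [-179.86816012    0.36255148 -178.41483006] 44.38654989224326 [-0.15492943  0.00565999  0.38163696]
```

View pics/w6c.png

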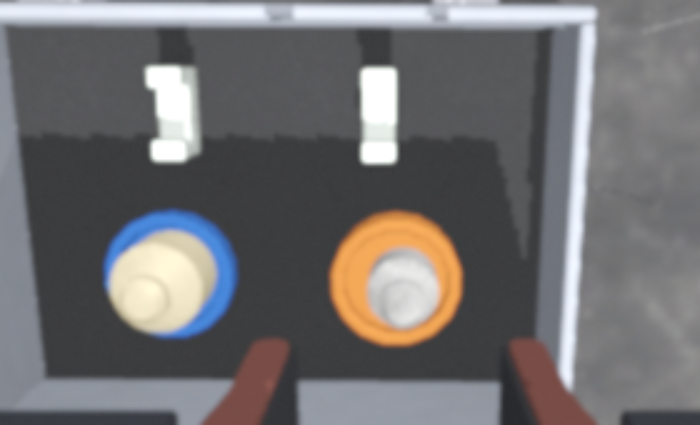

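Steel stands in the orange nest and brass in the blue; the rests show at crop (166,114) and (378,114). That is my tenth picture, so from here I rely on numbers.

Run:
```python
from h import *
L=ray('wrist',186.2,145.6,30);R=ray('wrist',271.4,145.3,30);print(L,R,(L+R)/2)
```

```text
[ 443.1 -237.6   30. ] [ 440.6 -158.2   30. ] [ 441.85 -197.9    30.  ]
```

Call:
arm_command --series '[[[-2.04, 4.05, 0], 0], [[-2.04, 4.05, 0], 0], [[-2.04, 4.05, 0], 0], [[-2.04, 4.05, 0], 0], [[-2.04, 4.05, 0], 0], [[-2.04, 4.05, 0], 0], [[-2.04, 4.05, 0], 0], [[0, 0, 0], 8], [[0, 0, 0], 8], [[0, 0, 0], 8], [[0, 0, 0], 8], [[0, 0, 0], 8]]'

```text
time: 17.3
tcp_pos: [623.2, 138.9, 244.7]
tcp_rot: [-179.9, -0.1, 141.3]
force: [0.1, 0.1, 0.8]
gripper_width: 43.8
gripper_force: 0.0
```

Call:
arm_command --series '[[[0, 0, 0], 8], [[0, 0, 0], 8], [[0, 0, 0], 8], [[0, 0, 0], 7.4], [[0, 0, 0], 0], [[0, 0, 0], 0]]' --gripper -0.4

```text
time: 17.9
tcp_pos: [623.4, 138.8, 245.4]
tcp_rot: [-179.9, -0.0, 110.4]
force: [0.3, -0.3, -0.3]
gripper_width: 26.7
gripper_force: 0.0
```

```bash
cat > tw.py <<'E'
from h import *
im=save('wrist','w7_%d'%(ctrl.get_obs()['time']*100))
o=ctrl.get_obs();print(o['time'],o['tcp_pos'],o['tcp_rot'],o['gripper_width'])
print([(np.round(d['point'],0).tolist(),round(d['score'],2)) for d in finder.find_in('wrist','tweezers')[:3]])
for d in finder.regions_of('wrist','tweezers')[:3]:
    m=d['mask'];ys,xs=np.nonzero(m)
    W=np.array([ray('wrist',x,y,5)[:2] for x,y in zip(xs,ys)])
    c=W.mean(0);ax=np.linalg.svd(W-c,full_matrices=False)[2][0];ax*=-np.sign(ax[1]);t=(W-c)@ax
    n=np.array([-ax[1],ax[0]]);s=(W-c)@n
    print(d['score'],len(xs),'centre',c.round(1),'mid',(c+ax*(t.min()+t.max())/2+n*(s.min()+s.max())/2).round(1),'ax',ax.round(3),np.degrees(np.arctan2(ax[1],ax[0])).round(1),'len',np.ptp(t).round(1),'wid',np.ptp(s).round(1),'rgb',im[ys,xs].mean(0).round(), xs.min(),xs.max(),ys.min(),ys.max())
E
python3 tw.py
```

```text
17.95 [623.5208294  138.76543681 245.64364921] [-1.79921627e+02 -1.19709340e-02  1.10381280e+02] 26.460070646709628
[([621.0, 150.0, 8.0], 0.8), ([693.0, -30.0, 4.0], 0.79)]
0.93 457 centre [689.5 -28.4] mid [688.2 -26.5] ax [ 0.97  -0.245] -14.2 len 70.2 wid 18.4 rgb [111.  71. 137.] 254 304 330 360
0.83 208 centre [614.9 163.1] mid [623.7 140. ] ax [ 0.328 -0.945] -70.8 len 125.4 wid 12.8 rgb [232. 232. 231.] 273 285 131 250
```

Call:
arm_command --series '[[[0.1, 0, 3], 1.2], [[0, 0, 4.5], 0], [[0, 0, 4.5], 0], [[0, 0, 2.7], 0], [[0, 0, 1.5], 0], [[0, 0, 0], 0], [[0, 0, 0], 0]]'

```text
time: 18.75
tcp_pos: [624.2, 139.9, 85.5]
tcp_rot: [179.9, 0.0, 109.0]
force: [0.5, 0.2, 0.3]
gripper_width: 26.6
gripper_force: 0.0
```

Call:
arm_command --series '[[[0, 0, 0], 0], [[0, 0, 0], 0], [[0, 0, 0], 0], [[0, 0, 0], 0], [[0, 0, 0], 0]]' --gripper -1

```text
time: 19.25
tcp_pos: [624.2, 139.9, 86.0]
tcp_rot: [179.9, 0.0, 109.0]
force: [-1.2, -0.7, 7.0]
gripper_width: 11.3
gripper_force: 30.0
```

Call:
arm_command --series '[[[0, 0, -2], 0], [[0, 0, -4.5], 0], [[0, 0, -4.5], 0], [[0, -4.7, 0], 0], [[0, -4.7, 0], 0], [[0, -4.7, 0], 0], [[0, -4.7, 0], 0], [[0, -4.7, 0], 0], [[0, -4.7, 0], 0], [[-4.5, 0, 0], 0], [[-4.5, 0, 0], 0], [[-4.5, 0, 0], 0]]'

```text
time: 20.45
tcp_pos: [401.0, -81.2, 195.3]
tcp_rot: [179.9, 0.0, 109.1]
force: [1.0, -0.4, -0.3]
gripper_width: 11.7
gripper_force: 30.0
```

Call:
arm_command --series '[[[-4.2, 0, 0], 0], [[-4.2, 0, 0], 0], [[-4.1, 0, 0], 0], [[0, 0, 0], 5.8], [[0, 0, 0], 5.8], [[0, 0, 0], 5.7], [[0, 0, 0], 0], [[0, 0, 0], 0]]'

```text
time: 21.25
tcp_pos: [441.5, -197.9, 194.8]
tcp_rot: [180.0, 0.0, 91.9]
force: [0.3, 0.1, -0.4]
gripper_width: 11.1
gripper_force: 30.0
```

```bash
cat > chk.py <<'E'
from h import *
t=optics.snapshot('top')
im=save('wrist','w8_%d'%(ctrl.get_obs()['time']*100))
o=ctrl.get_obs();print(o['time'],o['tcp_pos'],o['tcp_rot'],o['gripper_width'],o['force'])
for n in ['tweezers','brass_weight','steel_weight','low_nest_floor','high_nest_floor']:
  for c in ['wrist','scene','top']:
    if c=='scene': optics.snapshot('scene')
    print(n,c,[(np.round(d['point'],0).tolist(),round(d['score'],2)) for d in finder.find_in(c,n)[:3]])
E
python3 chk.py
python3 - <<'E'
from h import *
im=optics.snapshot('wrist')
z=np.array(ctrl.get_obs()['tcp_pos'])[2]
for d in finder.regions_of('wrist','tweezers')[:2]:
    ys,xs=np.nonzero(d['mask']);W=np.array([ray('wrist',x,y,z-86+7)[:2] for x,y in zip(xs,ys)])
    c=W.mean(0);ax=np.linalg.svd(W-c,full_matrices=False)[2][0];t=(W-c)@ax
    print(d['score'],len(xs),c.round(1),np.degrees(np.arctan2(*ax[::-1])).round(1),(c+ax*t.min()).round(1),(c+ax*t.max()).round(1),im[ys,xs].mean(0).round())
E
```

```text
21.35 [ 441.50391259 -197.83687185  194.71508569] [1.79984489e+02 8.65076268e-03 9.18240332e+01] 11.213327394748552 [ 0.04055244 -0.53557804  0.24500187]
tweezers wrist [([443.0, -166.0, 114.0], 0.62), ([505.0, -223.0, 15.0], 0.43)]
tweezers scene [([440.0, -216.0, 112.0], 0.74)]
tweezers top [([440.0, -151.0, 116.0], 0.55)]
brass_weight wrist [([509.0, -226.0, 29.0], 0.68)]
brass_weight scene [([498.0, -245.0, 37.0], 0.74), ([514.0, 6.0, 24.0], 0.52)]
brass_weight top [([526.0, 14.0, 24.0], 0.57)]
steel_weight wrist [([507.0, -147.0, 39.0], 0.72)]
steel_weight scene []
steel_weight top [([508.0, -146.0, 37.0], 0.44)]
low_nest_floor wrist [([503.0, -144.0, 40.0], 0.6), ([508.0, -220.0, 18.0], 0.55), ([502.0, -226.0, 28.0], 0.41)]
low_nest_floor scene [([493.0, -254.0, 21.0], 0.74), ([438.0, -215.0, 113.0], 0.59)]
low_nest_floor top []
high_nest_floor wrist [([572.0, -166.0, 89.0], 0.64)]
high_nest_floor scene [([490.0, -164.0, 17.0], 0.73)]
high_nest_floor top [([504.0, -156.0, 27.0], 0.46)]
0.79 928 [ 441.4 -180.9] -88.3 [ 440.  -135.3] [ 443.8 -263.3] [181. 181. 180.]
```

Call:
arm_command --series '[[[0, 0, 2], 0], [[0, 0, 3], 0], [[0, 0, 2.2], 0], [[0, 0, 1], 0], [[0, 0, 0.5], 0], [[0, 0, 0.2], 0], [[0, 0, 0], 0], [[0, 0, 0], 0]]'

```text
time: 23.25
tcp_pos: [441.9, -198.2, 106.3]
tcp_rot: [179.9, 0.0, 91.7]
force: [0.6, 0.5, 0.1]
gripper_width: 11.5
gripper_force: 30.0
```

Call:
arm_command --series '[[[0, 0, 0.1], 0], [[0, 0, 0], 0]]'

```text
time: 23.45
tcp_pos: [441.8, -198.1, 105.0]
tcp_rot: [179.9, 0.0, 91.7]
force: [-0.4, -0.6, 2.2]
gripper_width: 11.1
gripper_force: 30.0
```

Call:
arm_command --series '[[[0, 0, 0], 0], [[0, 0, 0], 0], [[0, 0, 0], 0], [[0, 0, 0], 0], [[0, 0, -1], 0], [[0, 0, -3], 0], [[0, 0, -5], 0], [[0, 0, -5], 0], [[0, 0, 0], 0], [[0, 0, 0], 0]]' --gripper -0.4

```text
time: 24.45
tcp_pos: [441.9, -198.1, 246.1]
tcp_rot: [179.8, 0.1, 91.7]
force: [-0.3, -0.0, -0.7]
gripper_width: 26.2
gripper_force: 0.0
```

```bash
python3 chk.py | grep -v nest
python3 - <<'E'
from h import *
im=optics.snapshot('wrist')
for d in finder.regions_of('wrist','tweezers')[:2]:
    ys,xs=np.nonzero(d['mask']);W=np.array([ray('wrist',x,y,27)[:2] for x,y in zip(xs,ys)])
    c=W.mean(0);ax=np.linalg.svd(W-c,full_matrices=False)[2][0];t=(W-c)@ax
    print(d['score'],len(xs),c.round(1),np.degrees(np.arctan2(*ax[::-1])).round(1),(c+ax*t.min()).round(1),(c+ax*t.max()).round(1),im[ys,xs].mean(0).round())
E
```

```text
24.55 [ 440.70149005 -197.56961692  243.79099612] [-1.79918271e+02 -3.95691101e-02  9.17040177e+01] 26.50610987022754 [-0.52537515 -0.32325513 -0.4585514 ]
tweezers wrist [([444.0, -185.0, 27.0], 0.88), ([507.0, -150.0, 23.0], 0.72), ([670.0, -25.0, 6.0], 0.69)]
tweezers scene []
tweezers top [([438.0, -184.0, 30.0], 0.44)]
brass_weight wrist [([505.0, -235.0, 35.0], 0.96)]
brass_weight scene [([502.0, -246.0, 35.0], 0.68), ([515.0, 6.0, 24.0], 0.66), ([589.0, -236.0, 130.0], 0.55)]
brass_weight top [([522.0, 13.0, 28.0], 0.61)]
steel_weight wrist [([507.0, -148.0, 38.0], 0.66)]
steel_weight scene [([505.0, -150.0, 37.0], 0.53), ([588.0, -234.0, 129.0], 0.53)]
steel_weight top [([508.0, -146.0, 36.0], 0.49), ([570.0, -172.0, 79.0], 0.34)]
0.95 165 [ 441.6 -156.4] -87.8 [ 440.8 -134.7] [ 445.6 -259.7] [196. 197. 196.]
0.68 699 [650.4 -29.7] -10.8 [616.4 -23.2] [676.7 -34.7] [59. 34. 76.]
```

Call:
arm_command --series '[[[0, 0, -4.5], 0], [[0, 0, -4.5], 0], [[0, 0, 0], -8.2], [[0, 0, 0], -8.2], [[0, 0, 0], -8.2], [[0, 0, 0], -8.2], [[0, 0, 0], -8.2], [[0, 0, 0], -8.2], [[0, 0, 0], -8.2], [[0, 0, 0], -8.2], [[0, 0, 0], -8.2], [[0, 0, 0], -8.2]]' --gripper -1

```text
time: 26.85
tcp_pos: [441.4, -197.9, 334.5]
tcp_rot: [-180.0, -0.0, 174.0]
force: [-0.4, -0.1, 0.2]
gripper_width: 0.5
gripper_force: 0.0
```

Call:
arm_command --series '[[[0, 0, 0], -8], [[-4, 0.78, 0], 0], [[-4, 0.78, 0], 0], [[-4, 0.78, 0], 0], [[-4, 0.78, 0], 0], [[-4, 0.78, 0], 0], [[0, 0, 0], 0], [[0, 0, 0], 0]]'

```text
time: 27.65
tcp_pos: [640.2, -152.6, 333.6]
tcp_rot: [180.0, -0.1, -178.2]
force: [0.8, 0.6, -1.2]
gripper_width: 0.6
gripper_force: 0.0
```

Run:
```python
from h import *
im=save('top','t9')
for d in finder.regions_of('top','lid')[:2]:
    ys,xs=np.nonzero(d['mask']);print(d['score'],xs.min(),xs.max(),ys.min(),ys.max())
optics.snapshot('scene')
for n in ['lid_handle','lid']:
  for c in ['top','scene']: print(n,c,[(np.round(d['point']).tolist(),round(d['score'],2)) for d in finder.find_in(c,n)[:2]])
# rack front: brightness profile along columns near lid
for z in (0,150,250): print(z,ray('top',345,122,z),ray('top',385,118,z))
o=ctrl.get_obs();print(o['tcp_pos'],o['gripper_width'])
```

```text
0.84 329 370 163 202
lid_handle top [([590.0, -119.0, 135.0], 0.61)]
lid_handle scene [([594.0, -200.0, 141.0], 0.65)]
lid top [([508.0, -145.0, 40.0], 0.65), ([587.0, -116.0, 136.0], 0.59)]
lid scene [([587.0, -207.0, 141.0], 0.73)]
0 [ 790.4 -141.6    0. ] [ 800.6 -250.3    0. ]
150 [ 733.3 -116.   150. ] [ 742. -209.  150.]
250 [695.2 -98.9 250. ] [ 703.  -181.5  250. ]
[ 639.56373021 -153.39005349  334.96976994] 0.2795903836940174
```

Call:
arm_command --series '[[[-0.5, 0, 1], 0], [[0, 0, 2], 0], [[0, 0, 1.5], 0], [[0, 0, 1], 0], [[0, 0, 1], 0], [[0, 0, 0], 0], [[0, 0, 0], 0]]'

```text
time: 28.7
tcp_pos: [645.4, -152.9, 269.6]
tcp_rot: [-180.0, 0.0, -178.3]
force: [0.5, -0.7, 0.8]
gripper_width: 0.8
gripper_force: 0.0
```

Run:
```python
import numpy as np
# fingertip path, hinge (564,58.5); r=132, front corner 10 ahead of centre
H=np.array([564,58.5])
def P(th,r=132): return H+r*np.array([-np.cos(th),np.sin(th)])+8*np.array([np.sin(th),np.cos(th)])+[10,80]
prev=None
for th in np.arange(1.6,-0.001,-0.1):
    p=P(th); 
    print(round(th,2),p.round(1),None if prev is None else (np.array([-(p-prev)[0],-(p-prev)[1]])/10).round(2)); prev=p
```

```text
1.6 [585.9 270.2] None
1.5 [572.6 270.7] [ 1.32 -0.05]
1.4 [559.4 269.9] [1.32 0.08]
1.3 [546.4 267.8] [1.3  0.21]
1.2 [533.6 264.4] [1.28 0.34]
1.1 [521.3 259.8] [1.24 0.47]
1.0 [509.4 253.9] [1.18 0.59]
0.9 [498.2 246.9] [1.12 0.7 ]
0.8 [487.8 238.8] [1.04 0.81]
0.7 [478.2 229.7] [0.96 0.91]
0.6 [469.6 219.6] [0.86 1.  ]
0.5 [462.  208.8] [0.76 1.08]
0.4 [455.5 197.3] [0.65 1.15]
0.3 [450.3 185.2] [0.53 1.21]
0.2 [446.2 172.6] [0.4  1.26]
0.1 [443.5 159.6] [0.28 1.29]
-0.0 [442.  146.5] [0.15 1.31]
```

Call:
arm_command --series '[[[1.5, 0, 0], 0], [[1.5, 0, 0], 0], [[1.5, 0, 0], 0], [[1.45, 0, 0], 0], [[1.32, -0.05, 0], 0], [[1.32, 0, 0.1], 0], [[1.3, 0, 0.2], 0], [[0, 0, 0], 0]]'

```text
time: 29.5
tcp_pos: [544.5, -156.3, 266.2]
tcp_rot: [180.0, -0.1, -178.3]
force: [0.4, -0.7, -0.4]
gripper_width: 0.3
gripper_force: 0.0
```

Run:
```python
from h import *
im=save('scene','s9');optics.snapshot('top')
for c in ['scene','top']:
  for n in ['lid','lid_handle']:print(n,c,[(np.round(d['point']).tolist(),round(d['score'],2)) for d in finder.find_in(c,n)[:2]])
o=ctrl.get_obs();print(o['tcp_pos'],o['tcp_rot'],o['force'])
```

```text
lid scene [([536.0, -206.0, 146.0], 0.92), ([489.0, -164.0, 19.0], 0.36)]
lid_handle scene [([541.0, -205.0, 150.0], 0.7), ([452.0, 211.0, 29.0], 0.47)]
lid top [([523.0, -104.0, 207.0], 0.64), ([428.0, 79.0, 52.0], 0.16)]
lid_handle top [([503.0, -147.0, 20.0], 0.67), ([524.0, -104.0, 208.0], 0.49)]
[ 546.71530008 -156.29929798  266.36106278] [ 1.79999814e+02 -8.31540168e-03 -1.78290736e+02] [ 0.29971139  0.44577119 -0.22133834]
```

Call:
arm_command --series '[[[1.28, 0, 0.34], 0], [[1.24, 0, 0.47], 0], [[1.18, 0, 0.59], 0], [[1.12, 0, 0.7], 0], [[1.04, 0, 0.81], 0], [[0.96, 0, 0.91], 0], [[0.86, 0, 1.0], 0], [[0.76, 0, 1.08], 0], [[0.65, 0, 1.15], 0], [[0, 0, 0], 0]]'

```text
time: 30.8
tcp_pos: [453.4, -158.6, 194.2]
tcp_rot: [179.9, -0.2, -178.3]
force: [0.7, -1.1, -0.1]
gripper_width: 0.7
gripper_force: 0.0
```

Call:
arm_command --series '[[[0.26, 0, 0.6], 0], [[0.26, 0, 0.6], 0], [[0.2, 0, 0.63], 0], [[0.2, 0, 0.63], 0], [[0.14, 0, 0.65], 0], [[0.14, 0, 0.65], 0], [[0.05, 0, 0.4], 0], [[0.05, 0, 0.4], 0], [[0, 0, 0.3], 0], [[0, 0, 0.1], 0], [[0, 0, 0], 0]]'

```text
time: 31.9
tcp_pos: [442.3, -159.3, 146.8]
tcp_rot: [180.0, -0.0, -178.3]
force: [-1.7, -0.1, 6.6]
gripper_width: 0.4
gripper_force: 3.3
```

Call:
arm_command --series '[[[0, 0, 0.1], 0], [[0, 0, 0.1], 0], [[0, 0, 0], 0], [[0, 0, 0], 0]]'

```text
time: 32.3
tcp_pos: [442.4, -159.3, 146.4]
tcp_rot: [-180.0, -0.0, -178.3]
force: [-8.8, 2.8, 31.4]
gripper_width: 0.7
gripper_force: 15.4
```

Call:
arm_command --series '[[[0, 0, -1], 0], [[0, 0, -3], 0], [[0, 0, -5], 0], [[0, 0, -5], 0], [[0, 4.5, -2], 0], [[0, 4.5, 0], 0], [[0, 4.5, 0], 0], [[0, 4.5, 0], 0], [[0, 0, 0], 0], [[0, 0, 0], 0], [[0, 0, 0], 0]]'

```text
time: 33.4
tcp_pos: [437.3, 19.9, 304.4]
tcp_rot: [-180.0, 0.0, -178.3]
force: [-0.2, -0.0, -0.1]
gripper_width: 0.3
gripper_force: 0.0
```

Run:
```python
from h import *
o=ctrl.get_obs();print(o['time'],o['tcp_pos'],o['force'])
for c in ['scene','wrist','top']:
  im=save(c,'f_'+c)
  for n in ['lid','lid_handle']:print(n,c,[(np.round(d['point']).tolist(),round(d['score'],2)) for d in finder.find_in(c,n)[:2]])
  for d in finder.regions_of(c,'lid')[:1]:
    cs,_=cv2.findContours(d['mask'].astype(np.uint8),0,1);k=max(cs,key=cv2.contourArea)
    q=cv2.boxPoints(cv2.minAreaRect(k));a=cv2.approxPolyDP(k,6,True)[:,0];print(c,d['score'],a.tolist())
# expected lid corners (shut), top surface z 66.5 
y=np.radians(1.7);ex=np.array([np.cos(y),np.sin(y)]);ey=np.array([-np.sin(y),np.cos(y)])
for c in ['scene','wrist','top']:
  print(c,[proj(c,[*(np.array([484,-198.5])+sx*80*ex+sy*113*ey),66.5]).tolist() for sx,sy in [(-1,-1),(-1,1),(1,1),(1,-1)]])
```

```text
33.4 [437.25623513  19.92982785 304.43389145] [-0.22157608 -0.01753539 -0.13343588]
lid scene [([463.0, -210.0, 70.0], 0.82)]
lid_handle scene [([468.0, -206.0, 70.0], 0.64)]
scene 0.78 [[283, 264], [378, 305], [408, 268], [323, 236]]
lid wrist [([473.0, -178.0, 67.0], 0.85)]
lid_handle wrist [([470.0, -181.0, 65.0], 0.84)]
wrist 0.56 [[0, 156], [0, 260], [15, 264], [24, 294], [155, 294], [183, 263], [174, 158]]
lid top [([484.0, -217.0, 66.0], 0.62)]
lid_handle top [([488.0, -219.0, 70.0], 0.88)]
top 0.74 [[420, 200], [343, 202], [353, 266], [425, 265]]
scene [[380.2, 301.9], [282.4, 262.9], [319.2, 233.7], [409.6, 264.7]]
wrist [[-56.1, 155.7], [171.4, 155.6], [183.4, 299.9], [-18.6, 300.1]]
top [[427.4, 264.1], [332.8, 267.9], [328.8, 201.8], [420.9, 198.2]]
```

The lid corners match the predicted shut pose in the scene and wrist views, and the lid stopped stiffly against the rim. Handing in.

```bash
python3 -c "
from rig import ctrl
print(ctrl.finish_job())"
```

```text
the job is handed in; nothing more can be done
None
```

The job is handed in at about 34 s with no verdict returned: brass in the blue nest, steel in the orange nest, tweezers in the rests, lid shut, and the bystanders not knowingly touched, though I didn't re-measure them at the end.

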